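# Slide the butter dish through the gap to the bread board

## Robot

A 6-joint arm with a two-finger parallel gripper is mounted at the origin on a cart in front of the work surface, level with it; the furniture and walls round the work are solid. World frame = base frame: x ahead of the robot, y to its left, z up, the work surface at z = 0. Lengths are in m, angles in rad, forces in N, time in s.
With the tool pointing down it reaches from about 0.35 to 0.875 m from the base axis. Payload 4.2 kg.
Tool frame: the origin (TCP) lies midway between the tips of the shut fingers; the grasp point (between the pads) lies 19 mm behind it; z points along the fingers, y is the line along which they close (so a half turn about z gives the same grasp; the last joint's range is limited). The gripper opens to 85 mm and grips with 20 to 120 N. Pads are 22 mm wide; open, the fingers measure 114 mm over their backs; the gripper's body (76 mm by 85 mm) begins 54 mm behind the grasp point. The pads swing forward as they close: fully open they stand 13 mm farther back than shut.
Start: joints at [1.49, 0.385, 0.008, 0, -1.194, -0.259], TCP at [0.208, 0.589, 0.231] pointing down, gripper open.
Joint ranges: [-3.14, 3.14], [-1.21, 2.06], [-1.07, 1.41], [-3.16, 2.05], [-2.99, -0.16], [-3.1, 3.1]. Speed limits (rad/s): [2.79, 2.79, 3.14, 3.14, 3.14, 3.14].

## Interface

Orientations are given as a rotation vector (axis times angle).
In Python, from station import observe, snapshot, get_calibration, finish_job, regions_of gives the robot as it stands.
- The arm moves only by the tool jog_arm, never from a script. Its argument "moves" is a list that holds one entry, the list of rows, each a list of 7 numbers: the closure, from -1 (fully open) to 1 (shut), then the shift along the world's x, y, z in cm, then the turn, a rotation vector about the world's x, y, z in rad. A call has 1 to 12 rows; each row shifts and turns the commanded pose from where the row before left it; what a row does not reach is not made up. A row lasts 1/10 s, in which the tool goes at most 50 mm and 8.59 degrees, less where a joint would pass 70% of its speed; a pose out of reach is approached as far as the arm can. A call is refused whole if a number of a shift passes 5 or a number of a turn 0.15, either way. A call with a gripper value outside its range is refused whole. The fingers move at their own pace and stop on an object; "force" is the grip in N (left out, the last holds). Time passes only in rows, so rows that do not move let the fingers close. It gives the time, the measured TCP pose, the force, the opening and the grip force at its end, in the units of the state.
- observe(): the state, without advancing time (a new reading comes with each control period).
- snapshot(name): name is "side" or "top"; returns (picture, depth): 400x640x3 uint8, red, green, blue; 400x640 float32, m along the optical axis (not along the pixel's ray), 0 where there is no reading.
- get_calibration(name): a dict with "fovy" (degrees; the focal length in pixels is half the picture's height over the tangent of half this angle, whatever the lens; pixels are square), "cx", "cy" (the principal point, pixels), "R" (3x3) and "t" (3): a world point X has camera coordinates R X + t. Camera axes: x right, y down, z forward; pixel columns grow to the right and rows downward; lengths in m; the calibration is good to about 2 mm. A picture is of the moment at which its call begins. get_calibration takes no time and is no camera call.
- finish_job(): hands the job in; it is judged then, once.
Trained networks look in the newest picture that a camera, given by its name, has taken for a name from the list of things; names that differ only in an ending like _2 or _b are one class to them, and where a whole thing is asked for, a point or a joint stands for the part that bears it (a point fixed in the world has none). Each returns a list of dicts, best first, with "score" (0 to 1); they miss things now and then, are a little off and sometimes report something else, mostly with a low value. They report only what shows in the picture. A call takes as long as a camera call.
- regions_of(camera, target): "region" (400x640 bool, what is visible of it) and "bbox" ([left, top, right, bottom] in pixels, round what is visible of it).
The state is a dict: "time": time; "qpos": joint angles; "qd": joint speeds; "joint_torque": joint torques, N m; "eef_pos": TCP position; "tool_rot": TCP orientation; "ft_force": force on the tool from outside, world axes, zero at the start; "torque": the same for the moment, N m; "gripper_width": opening from 0.0 (shut) to 1.0 (fully open); "gripper_force": force on a finger pad.
Only numpy, scipy, OpenCV 4.12 (cv2) and the standard library are available. Lean on these libraries where they do the work, as an engineer would, in place of code of your own. Each camera call takes 0.05 s, during which the arm holds its last target. There are 200 camera calls.

## Task

Push the butter dish along the worktop, between the marble mortar and the marble salt cellar, until its short end lies flush against the near edge of the bread board on the other side of the gap. Push it only on its sides with the fingers: do not lift or tip it, do not touch the knob on its lid, do not press the fingers against the mortar or the salt cellar, and leave the jars and the tin standing where they are.

Things in the scene. Friction and masses are not known exactly. Their poses are not given: they have to be found in the camera images.
- dish: the loose butter dish, a closed box of white ceramic with a pale wooden lid: 84 mm wide (its own x), 110 mm long (its own y), ceramic sides plain and upright to 32 mm, lid (3 mm inset all round) to 40 mm, about 0.3 to 0.6 kg. Origin at the centre of its underside, z up. It starts on the worktop on the robot's left of the gap, its long direction roughly along the way through the gap. Lid and dish are one piece
- dish_knob: the small wooden knob on the middle of the dish's lid, 18 mm wide, top 51 mm above the worktop; origin at its foot. Not to be touched
- board: frame of the fixed bread board, a wooden board 160 mm wide (its x), 120 mm deep (its y) and 18 mm thick that lies flat. This frame's origin is NOT on the board: it lies on the worktop near the middle of the gap between mortar and salt cellar. Its -y axis points through the gap square to the board's near long edge, which stands at y = -0.160 m in this frame; its x axis runs along that edge. z up
- board_edge (a point): middle of the near (dish-side) upper long edge of the bread board, 18 mm above the worktop; axes as the board's frame
- mortar: heavy round marble mortar, an open stone bowl with upright outside, 92 mm in diameter, 46 mm high, stands fast (does not move). Origin at the centre of its underside. It forms one side of the gap; which side, near or far from the robot, varies
- cellar: heavy round marble salt cellar with a flat wooden lid, 80 mm in diameter, 47 mm high with its little lid knob, stands fast (does not move). Origin at the centre of its underside. It forms the other side of the gap; the free gap between the two is 91 to 97 mm wide
- jar_a: loose spice jar with screw lid, 43 mm in diameter, 101 mm high, standing on the bread board; origin at the centre of its underside. Leave alone
- tin_a: loose square spice tin, 31 x 31 x 88 mm, standing on the bread board; origin at the centre of its underside. Leave alone
- jar_b: loose spice jar with screw lid, 45 mm in diameter, 102 mm high, on the worktop beyond the far side of the gap; origin at the centre of its underside. Leave alone
- jar_c: loose spice jar with screw lid, 39 mm in diameter, 86 mm high, on the worktop beyond the far side of the gap, nearer the board; origin at the centre of its underside. Leave alone

How it is judged:
On the way:
1. the butter dish is in the gap, between mortar and salt cellar (y of dish in the frame of board between -0.03 and 0.03 m and x of dish in the frame of board between -0.018 and 0.018 m), for 0.05 s.
At the end, for the whole second after the job is handed in: the butter dish stands flat and at rest past the gap, its leading short end within 7 mm of the bread board's near edge, within 30 mm of the gap's middle line sideways, and square to the edge within 0.1 rad (y of dish in the frame of board between -0.115 and -0.098 m and x of dish in the frame of board between -0.03 and 0.03 m and angle between the y axis of dish and the y axis of board, either way round below 0.1 rad and height (world z) of dish below 0.005 m and angle between dish's own z axis and vertical below 0.05 rad and linear speed of dish below 0.01 m/s); the robot touches nothing.
It fails at once if the butter dish was lifted or tipped (height (world z) of dish above 0.012 m or angle between dish's own z axis and vertical above 0.2 rad).
It fails at once if the robot touched the knob of the lid (contact force between any of the arm, the fingers and dish_knob above 1 N).
It fails at once if the robot pressed against the mortar or the salt cellar (contact force between any of the arm, the fingers and mortar above 8 N or contact force between any of the arm, the fingers and cellar above 8 N).
It fails at once if a jar or the tin was moved or knocked over (distance of any of jar_a, tin_a, jar_b, jar_c from where it was at the start of the episode above 0.015 m or angle between any of jar_a, tin_a, jar_b, jar_c's own z axis and vertical above 0.3 rad).
It also fails if it takes over 64 s, if anything falls off the work surface, if the arm or the gripper's body presses on something with over 40 N, if the wrist force passes 120 N, or if a joint passes its speed limit or range.

## Working session

There is one attempt and no reset: what is moved stays moved. The work goes in short steps, Python scripts to look and compute and a tool call to move; the robot and the scene stay as the last step left them, time stands still between calls to the robot, and variables do not carry over. Pictures are saved under pics/ and viewed, at most 10 in all, crops included, and the job is handed in when it is done.

Besides the shell and the picture viewer there is one more tool, called after "Emit:" in YAML: its name, and indented under it one key for each argument. jog_arm: Moves the arm, as the interface text tells. Its arguments: {"type":"object","properties":{"moves":{"type":"array","items":{"type":"array","items":{"type":"array","items":{"type":"number"}}}},"force":{"type":"number"}},"required":["moves"]}

```bash
mkdir -p pics
cat > h.py <<'E'
import numpy as np, cv2
from station import *
def cloud(cam,dep):
    c=get_calibration(cam);f=200/np.tan(np.radians(c['fovy'])/2)
    v,u=np.mgrid[0:400,0:640]
    P=np.stack([(u-c['cx'])/f*dep,(v-c['cy'])/f*dep,dep],-1)
    return (P-np.array(c['t']))@np.array(c['R'])
def snap(cam,name):
    p,d=snapshot(cam);cv2.imwrite(f'pics/{name}.png',p[:,:,::-1]);return p,d
E
python3 - <<'E'
from h import *
s=observe();print(s['time'],s['eef_pos'],s['tool_rot'],s['gripper_width'])
for cam in ['top','side']:
    p,d=snap(cam,cam+'0');W=cloud(cam,d)
    for n in ['dish','dish_knob','mortar','cellar','board','jar_a','jar_b','jar_c','tin_a']:
        for r in regions_of(cam,n)[:3]:
            m=r['region']&(d>0);q=W[m]
            if len(q)<5: continue
            zt=np.percentile(q[:,2],95);t=q[q[:,2]>zt-.006]
            (c,sz,a)=cv2.minAreaRect((t[:,:2]*1000).astype(np.float32))
            print(cam,n,round(r['score'],2),r['bbox'],m.sum(),'ztop %.3f'%zt,'rect',np.round(c,0),np.round(sz,0),round(a,1))
E
```

```text
0.0 [0.20811324 0.58870551 0.23021431] [ 3.09414426e+00 -5.31164782e-01 -4.25449992e-04] 1.0005875132346496
top dish 0.56 [215.4, 199.0, 268.4, 239.6] 2000 ztop 0.044 rect [505.  24.] [ 78. 104.] 3.6
top dish 0.3 [307.3, 141.7, 328.9, 169.7] 506 ztop 0.104 rect [ 654. -140.] [39. 39.] 48.6
top dish_knob 0.48 [238.7, 216.4, 246.4, 225.3] 26 ztop 0.053 rect [505.  24.] [10. 10.] 34.5
top mortar 0.84 [278.4, 247.1, 323.0, 293.1] 1449 ztop 0.048 rect [ 402. -107.] [88. 90.] 2.2
top cellar 0.62 [298.1, 168.6, 336.1, 207.2] 1038 ztop 0.045 rect [ 579. -139.] [73. 73.] 2.0
top board 0.94 [371.9, 210.8, 436.3, 293.2] 2991 ztop 0.022 rect [ 450. -342.] [120. 160.] 79.7
top jar_a 0.88 [403.5, 253.9, 436.0, 275.6] 557 ztop 0.121 rect [ 419. -352.] [37. 38.] 1.4
top jar_a 0.83 [347.6, 154.6, 370.9, 177.1] 373 ztop 0.088 rect [ 627. -227.] [33. 35.] 45.4
top jar_a 0.63 [308.1, 138.5, 328.5, 170.6] 489 ztop 0.104 rect [ 654. -140.] [39. 39.] 49.7
top jar_b 0.88 [403.5, 253.9, 436.0, 275.6] 557 ztop 0.121 rect [ 419. -352.] [37. 38.] 1.4
top jar_b 0.83 [347.6, 154.6, 370.9, 177.1] 373 ztop 0.088 re
[... 1308 characters left out ...]
 0.103 rect [ 653. -140.] [39. 38.] 74.2
side jar_b 0.97 [268.7, 150.1, 286.0, 195.8] 639 ztop 0.087 rect [ 626. -226.] [34. 32.] 74.4
side jar_b 0.95 [361.3, 116.1, 378.3, 161.5] 795 ztop 0.120 rect [ 418. -353.] [38. 37.] 44.0
side jar_b 0.56 [249.1, 162.3, 272.2, 217.9] 1123 ztop 0.103 rect [ 653. -140.] [39. 38.] 74.2
side jar_c 0.97 [268.7, 150.1, 286.0, 195.8] 639 ztop 0.087 rect [ 626. -226.] [34. 32.] 74.4
side jar_c 0.95 [361.3, 116.1, 378.3, 161.5] 795 ztop 0.120 rect [ 418. -353.] [38. 37.] 44.0
side jar_c 0.56 [249.1, 162.3, 272.2, 217.9] 1123 ztop 0.103 rect [ 653. -140.] [39. 38.] 74.2
side tin_a 0.75 [337.1, 122.2, 355.0, 158.3] 615 ztop 0.108 rect [ 475. -365.] [30. 28.] 59.6
```

Emit:
jog_arm:
  moves:
    - [[1, 1.8, -4.4, 0, 0, 0, -0.12], [1, 1.8, -4.4, 0, 0, 0, -0.12], [1, 1.8, -4.4, 0, 0, 0, -0.12], [1, 1.8, -4.4, 0, 0, 0, -0.12], [1, 1.8, -4.4, 0, 0, 0, -0.12], [1, 1.8, -4.4, 0, 0, 0, -0.12], [1, 1.8, -4.4, 0, 0, 0, -0.12], [1, 1.8, -4.4, 0, 0, 0, -0.12], [1, 1.8, -4.4, 0, 0, 0, -0.12], [1, 1.8, -4.4, 0, 0, 0, -0.12], [1, 1.8, -4.4, 0, 0, 0, -0.12], [1, 1.8, -4.4, 0, 0, 0, -0.09]]

```text
time: 2.2
eef_pos: [0.4247, 0.0594, 0.2319]
tool_rot: [-2.008, 2.414, -0.001]
ft_force: [0.6, 2.2, 0.8]
gripper_width: -0.001
gripper_force: 0.0
```

View pics/top0.png

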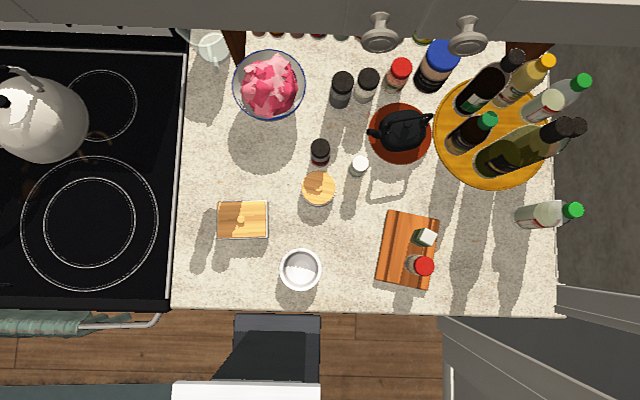

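The picture agrees with the networks: dish at (242,220), cellar (318,188), mortar (300,268), board (407,250). Going down beside the dish's near side.

Emit:
jog_arm:
  moves:
    - [[1, 0, 0, -4.4, 0, 0, 0], [1, 0, 0, -4.4, 0, 0, 0], [1, 0, 0, -4.4, 0, 0, 0], [1, 0, 0, -4.4, 0, 0, 0], [1, 0, 0, -3.6, 0, 0, 0], [1, 0, 0, -1, 0, 0, 0], [1, 0.98, -0.18, 0, 0, 0, 0], [1, 0.49, -0.09, 0, 0, 0, 0], [1, 0, 0, 0, 0, 0, 0]]

```text
time: 3.1
eef_pos: [0.4417, 0.0595, 0.0112]
tool_rot: [-2.01, 2.407, -0.002]
ft_force: [0.4, 1.0, 0.8]
gripper_width: 0.003
gripper_force: 0.0
```

Emit:
jog_arm:
  moves:
    - [[1, 0.26, -0.05, 0, 0, 0, 0], [1, 0.26, -0.05, 0, 0, 0, 0], [1, 0.26, -0.05, 0, 0, 0, 0], [1, 0.26, -0.05, 0, 0, 0, 0], [1, 0.26, -0.05, 0, 0, 0, 0], [1, 0.26, -0.05, 0, 0, 0, 0], [1, 0.26, -0.05, 0, 0, 0, 0], [1, 0.26, -0.05, 0, 0, 0, 0], [1, 0.26, -0.05, 0, 0, 0, 0], [1, 0.26, -0.05, 0, 0, 0, 0], [1, 0, 0, 0, 0, 0, 0]]

```text
time: 4.2
eef_pos: [0.4657, 0.0536, 0.0093]
tool_rot: [-2.013, 2.411, -0.001]
ft_force: [-1.0, 1.1, -0.6]
gripper_width: -0.001
gripper_force: 0.5
```

```bash
cat >> h.py <<'E'
O=np.array([.493,-.124]);a=np.radians(-10.2)
X=np.array([np.cos(a),np.sin(a)]);Y=np.array([-X[1],X[0]])
def dish(name):
    for cam in ['top','side']:
        p,d=snap(cam,name+cam);W=cloud(cam,d);r=regions_of(cam,'dish')
        if not r: print(cam,'none');continue
        print(r[0]['score'])
        q=W[r[0]['region']&(d>0)];q=q[(q[:,2]>.036)&(q[:,2]<.047)][:,:2]-O
        b=np.stack([q@X,q@Y],1)*1000
        print(cam,'dish in board frame (mm)',cv2.minAreaRect(b.astype(np.float32)))
    e=observe()['eef_pos'];w=e[:2]-O;print('tcp board',w@X*1000,w@Y*1000,e,observe()['time'])
E
python3 -c "
from h import *
dish('a')"
```

```text
0.66
top dish in board frame (mm) ((1.0850868225097656, 142.18907165527344), (77.85745239257812, 102.57073211669922), 6.238558769226074)
0.66
side dish in board frame (mm) ((1.2898826599121094, 141.03945922851562), (77.76043701171875, 106.6551742553711), 6.384047508239746)
tcp board -58.47323529043671 169.91658518698978 [0.46554053 0.05358587 0.00937851] 4.4
```

Emit:
jog_arm:
  moves:
    - [[1, -2.95, 0.53, 0, 0, 0, 0], [1, 0.49, 2.7, 0, 0, 0, 0], [1, 0.49, 2.7, 0, 0, 0, 0], [1, 0, 0, 0, 0, 0, 0], [0, 2.95, -0.53, 0, 0, 0, 0], [-0.1, 2.95, -0.53, 0, 0, 0, 0], [-0.1, 2.95, -0.53, 0, 0, 0, 0], [-0.1, 0, 0, -0.2, 0, 0, 0], [-0.1, 0, 0, 0, 0, 0, 0]]

```text
time: 5.3
eef_pos: [0.5334, 0.0961, 0.0066]
tool_rot: [2.011, -2.412, -0.001]
ft_force: [0.3, 0.5, -0.3]
gripper_width: 0.551
gripper_force: 0.0
```

```bash
python3 -c "
from h import *
e=observe();w=e['eef_pos'][:2]-O;print(w@X*1000,w@Y*1000,e['eef_pos'],e['tool_rot'],e['gripper_width'])"
```

```text
0.8210687709897887 223.77326928658258 [0.53343492 0.09609127 0.00662718] [ 2.01113172e+00 -2.41195551e+00 -8.03297019e-04] 0.5506938255126368
```

Emit:
jog_arm:
  moves:
    - [[-0.1, -0.07, -0.39, 0, 0, 0, 0], [-0.1, -0.07, -0.39, 0, 0, 0, 0], [-0.1, -0.07, -0.39, 0, 0, 0, 0], [-0.1, -0.07, -0.39, 0, 0, 0, 0], [-0.1, -0.07, -0.39, 0, 0, 0, 0], [-0.1, -0.07, -0.39, 0, 0, 0, 0], [-0.1, -0.07, -0.39, 0, 0, 0, 0], [-0.1, -0.07, -0.39, 0, 0, 0, 0], [-0.1, -0.07, -0.39, 0, 0, 0, 0], [-0.1, -0.07, -0.39, 0, 0, 0, 0], [-0.1, -0.07, -0.39, 0, 0, 0, 0], [-0.1, 0, 0, 0, 0, 0, 0]]

```text
time: 6.5
eef_pos: [0.5259, 0.0534, 0.0074]
tool_rot: [2.013, -2.411, 0.0]
ft_force: [0.4, 1.1, 1.1]
gripper_width: 0.55
gripper_force: 0.7
```

```bash
python3 -c "
from h import *
dish('b')"
```

```text
0.93
top dish in board frame (mm) ((-3.7728195190429688, 116.56846618652344), (108.69107055664062, 78.86050415039062), 89.99962615966797)
0.71
side dish in board frame (mm) ((-12.97836685180664, 140.64625549316406), (88.29829406738281, 48.68150329589844), 36.64065933227539)
tcp board 0.37488039477878227 180.45017927047203 [0.52532393 0.05353189 0.00698855] 6.7
```

```bash
python3 -c "
import cv2
i=cv2.imread('pics/btop.png')[150:310,190:390];j=cv2.imread('pics/bside.png')[150:310,240:440]
cv2.imwrite('pics/b.png',cv2.resize(cv2.hconcat([i,j]),None,fx=2,fy=2,interpolation=2))"
```

```text
(no output)
```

View pics/b.png

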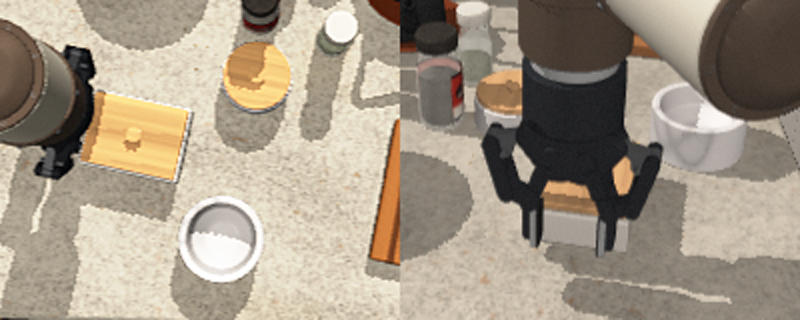

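Emit:
jog_arm:
  moves:
    - [[-0.1, -0.03, -0.4, 0, 0, 0, 0], [-0.1, -0.03, -0.4, 0, 0, 0, 0], [-0.1, -0.03, -0.4, 0, 0, 0, 0], [-0.1, -0.03, -0.4, 0, 0, 0, 0], [-0.1, -0.03, -0.4, 0, 0, 0, 0], [-0.1, -0.03, -0.4, 0, 0, 0, 0], [-0.1, -0.03, -0.4, 0, 0, 0, 0], [-0.1, -0.03, -0.4, 0, 0, 0, 0], [-0.1, -0.03, -0.4, 0, 0, 0, 0], [-0.1, -0.03, -0.4, 0, 0, 0, 0], [-0.1, 0, 0, 0, 0, 0, 0]]

```text
time: 7.8
eef_pos: [0.5229, 0.0133, 0.0074]
tool_rot: [2.013, -2.411, 0.0]
ft_force: [0.3, -0.3, 0.6]
gripper_width: 0.554
gripper_force: 0.0
```

```bash
cat >> h.py <<'E'
def bcloud(cam):
    p,d=snapshot(cam);W=cloud(cam,d)[d>0]
    return np.stack([(W[:,:2]-O)@X*1000,(W[:,:2]-O)@Y*1000,W[:,2]*1000],1)
E
python3 -c "
from h import *
dish('c')
ty=(observe()['eef_pos'][:2]-O)@Y*1000
B=bcloud('side')
B=B[(abs(B[:,0])<90)&(abs(B[:,1]-ty)<30)&(B[:,2]>4)]
for z in range(5,110,10):
    q=B[(B[:,2]>=z)&(B[:,2]<z+10)]
    if len(q): print(z,q[:,0].min().round(),q[:,0].max().round(),(q[:,1].min()-ty).round(),(q[:,1].max()-ty).round())
"
```

```text
0.6
top dish in board frame (mm) ((0.4091529846191406, 77.28729248046875), (106.8050765991211, 77.90361022949219), 89.87004089355469)
0.82
side dish in board frame (mm) ((-3.120058059692383, 85.69599151611328), (85.36137390136719, 69.37797546386719), 88.95411682128906)
tcp board 5.103574863834039 140.98847904662324 [0.52298982 0.01385648 0.00741273] 8.0
5 -41.0 35.0 -26.0 10.0
15 -41.0 41.0 -20.0 12.0
25 -41.0 41.0 -28.0 12.0
35 -37.0 41.0 -30.0 12.0
45 -38.0 47.0 -10.0 13.0
55 -50.0 60.0 -13.0 15.0
65 -53.0 63.0 -15.0 16.0
75 -55.0 66.0 -17.0 19.0
85 -57.0 68.0 -12.0 18.0
95 -61.0 71.0 -1.0 20.0
105 -62.0 72.0 -14.0 21.0
```

Emit:
jog_arm:
  moves:
    - [[0.2, 0.14, 0.79, 0, 0, 0, 0], [0.2, -0.4, 0.07, 0.4, 0, 0, 0], [0.2, 0, 0, 0, 0, 0, 0], [0.2, -0.14, -0.79, 0, 0, 0, 0], [0.2, -0.09, -0.49, 0, 0, 0, 0], [0.2, -0.09, -0.49, 0, 0, 0, 0], [0.2, -0.09, -0.49, 0, 0, 0, 0], [0.2, -0.09, -0.49, 0, 0, 0, 0], [0.2, -0.09, -0.49, 0, 0, 0, 0], [0.2, -0.09, -0.49, 0, 0, 0, 0], [0.2, -0.09, -0.49, 0, 0, 0, 0], [0.2, 0, 0, 0, 0, 0, 0]]

```text
time: 9.25
eef_pos: [0.5124, -0.0204, 0.0112]
tool_rot: [2.013, -2.411, -0.0]
ft_force: [1.3, -0.2, 0.5]
gripper_width: 0.404
gripper_force: 0.4
```

```bash
python3 -c "
from h import *
dish('d')"
```

```text
0.86
top dish in board frame (mm) ((0.5013275146484375, 40.84663009643555), (103.62287139892578, 77.8371353149414), 89.79287719726562)
0.63
side dish in board frame (mm) ((-7.549900054931641, 46.54003143310547), (91.32646942138672, 60.867759704589844), 89.91299438476562)
tcp board -0.05654313343199321 105.55226228208366 [ 0.51163605 -0.02010591  0.01083535] 9.45
```

Emit:
jog_arm:
  moves:
    - [[0.2, -0.09, -0.49, 0, 0, 0, 0], [0.2, -0.09, -0.49, 0, 0, 0, 0], [0.2, -0.09, -0.49, 0, 0, 0, 0], [0.2, -0.09, -0.49, 0, 0, 0, 0], [0.2, -0.09, -0.49, 0, 0, 0, 0], [0.2, -0.09, -0.49, 0, 0, 0, 0], [0.2, -0.09, -0.49, 0, 0, 0, 0], [0.2, -0.09, -0.49, 0, 0, 0, 0], [0.2, -0.09, -0.49, 0, 0, 0, 0], [0.2, -0.09, -0.49, 0, 0, 0, 0], [0.2, 0, 0, 0, 0, 0, 0]]

```text
time: 10.55
eef_pos: [0.5034, -0.0693, 0.0114]
tool_rot: [2.013, -2.411, -0.0]
ft_force: [0.6, -0.5, -0.6]
gripper_width: 0.4
gripper_force: 0.0
```

```bash
python3 -c "
from h import *
dish('e')"
```

```text
0.87
top dish in board frame (mm) ((0.9007682800292969, -9.425678253173828), (102.88240814208984, 78.59320831298828), 89.74884796142578)
0.85
side dish in board frame (mm) ((-7.030725479125977, -8.763675689697266), (104.04156494140625, 60.93381118774414), 89.86624908447266)
tcp board 0.7864825065378784 56.34240150544526 [ 0.50375143 -0.06868733  0.01143008] 10.75
```

Emit:
jog_arm:
  moves:
    - [[0.2, -0.1, -0.49, 0, 0, 0, 0], [0.2, -0.1, -0.49, 0, 0, 0, 0], [0.2, -0.1, -0.49, 0, 0, 0, 0], [0.2, -0.1, -0.49, 0, 0, 0, 0], [0.2, -0.1, -0.49, 0, 0, 0, 0], [0.2, -0.1, -0.49, 0, 0, 0, 0], [0.2, -0.1, -0.49, 0, 0, 0, 0], [0.2, -0.1, -0.49, 0, 0, 0, 0], [0.2, -0.1, -0.49, 0, 0, 0, 0], [0.2, -0.1, -0.49, 0, 0, 0, 0], [0.2, -0.1, -0.49, 0, 0, 0, 0], [0.2, -0.1, -0.49, 0, 0, 0, 0]]

```text
time: 11.95
eef_pos: [0.4919, -0.1277, 0.0114]
tool_rot: [-2.014, 2.411, -0.0]
ft_force: [1.2, 3.6, 3.2]
gripper_width: 0.399
gripper_force: 2.2
```

Emit:
jog_arm:
  moves:
    - [[0.2, -0.09, -0.49, 0, 0, 0, 0], [0.2, -0.09, -0.49, 0, 0, 0, 0], [0.2, -0.09, -0.49, 0, 0, 0, 0], [0.2, -0.09, -0.49, 0, 0, 0, 0], [0.2, -0.07, -0.39, 0, 0, 0, 0], [0.2, 0, 0, 0, 0, 0, 0]]

```text
time: 12.55
eef_pos: [0.4868, -0.1516, 0.011]
tool_rot: [2.012, -2.411, -0.001]
ft_force: [-0.4, 0.8, -1.0]
gripper_width: 0.4
gripper_force: 0.2
```

```bash
python3 -c "
from h import *
dish('f')"
```

```text
0.79
top dish in board frame (mm) ((-0.4435997009277344, -105.78175354003906), (77.61212921142578, 78.39368438720703), 89.79163360595703)
0.79
side dish in board frame (mm) ((-1.2672157287597656, -93.2025146484375), (106.55553436279297, 75.3125), 89.38996124267578)
tcp board -1.7560086058818174 -27.942904183597054 [ 0.48632348 -0.15119032  0.01073866] 12.75
```

Emit:
jog_arm:
  moves:
    - [[0.2, -0.05, -0.3, 0, 0, 0, 0], [0.2, -0.05, -0.3, 0, 0, 0, 0], [0.2, -0.05, -0.3, 0, 0, 0, 0], [0.2, -0.02, -0.15, 0, 0, 0, 0], [0.2, -0.02, -0.15, 0, 0, 0, 0]]

```text
time: 13.25
eef_pos: [0.4855, -0.163, 0.0112]
tool_rot: [2.014, -2.411, -0.0]
ft_force: [0.4, 2.7, -0.6]
gripper_width: 0.396
gripper_force: 1.0
```

Emit:
jog_arm:
  moves:
    - [[0.2, -0.02, -0.12, 0, 0, 0, 0], [0.2, -0.02, -0.12, 0, 0, 0, 0]]

```text
time: 13.45
eef_pos: [0.4852, -0.1654, 0.0113]
tool_rot: [-2.014, 2.411, -0.0]
ft_force: [-0.0, 1.9, -1.3]
gripper_width: 0.396
gripper_force: 1.0
```

```bash
python3 -c "
from h import *
dish('g')"
```

```text
0.68
top dish in board frame (mm) ((0.09801483154296875, -122.0416259765625), (72.80357360839844, 78.59475708007812), 88.9446792602539)
0.89
side dish in board frame (mm) ((-7.673234939575195, -107.39663696289062), (60.3505859375, 105.17584991455078), 0.23507149517536163)
tcp board -0.30761184729643926 -42.17211926618069 [ 0.48522921 -0.16545114  0.01149094] 13.65
```

Emit:
jog_arm:
  moves:
    - [[0.2, -0.02, -0.1, 0, 0, 0, 0], [0.2, -0.02, -0.1, 0, 0, 0, 0]]

```text
time: 13.85
eef_pos: [0.4851, -0.1671, 0.0115]
tool_rot: [-2.014, 2.41, -0.001]
ft_force: [0.1, 3.4, 0.6]
gripper_width: 0.395
gripper_force: 1.5
```

Emit:
jog_arm:
  moves:
    - [[0.2, -0.02, -0.1, 0, 0, 0, 0]]

```text
time: 13.95
eef_pos: [0.4851, -0.1673, 0.0115]
tool_rot: [-2.013, 2.41, 0.0]
ft_force: [1.3, 14.6, 2.4]
gripper_width: 0.404
gripper_force: 6.7
```

Force rose to 15 N: the dish is seated against the board. Backing off and rising.

Emit:
jog_arm:
  moves:
    - [[0.2, 0.09, 0.5, 0, 0, 0, 0], [0.2, 0.18, 1, 0, 0, 0, 0], [0.2, 0, 0, 2, 0, 0, 0], [0.2, 0, 0, 4, 0, 0, 0], [0.2, 0, 0, 4.5, 0, 0, 0], [0.2, 0.5, 4, 4.5, 0, 0, 0], [0.2, 0, 4.8, 0, 0, 0, 0], [0.2, 0, 4.8, 0, 0, 0, 0], [0.2, 0, 4.8, 0, 0, 0, 0], [0.2, 0, 4.8, 0, 0, 0, 0], [0.2, 0, 0, 0, 0, 0, 0], [0.2, 0, 0, 0, 0, 0, 0]]

```text
time: 15.15
eef_pos: [0.491, 0.073, 0.1534]
tool_rot: [2.017, -2.408, 0.0]
ft_force: [0.4, 0.8, -0.1]
gripper_width: 0.405
gripper_force: 0.0
```

```bash
python3 -c "
from h import *
dish('i')"
```

```text
0.96
top dish in board frame (mm) ((0.9514694213867188, -107.22541046142578), (79.30242919921875, 105.83318328857422), 0.5538478493690491)
0.65
side dish in board frame (mm) ((-0.7356910705566406, -110.43113708496094), (108.86949157714844, 78.04481506347656), 87.55856323242188)
tcp board -36.22815124900475 191.28399487673101 [0.49121789 0.07067632 0.15342043] 15.35
```

View pics/itop.png

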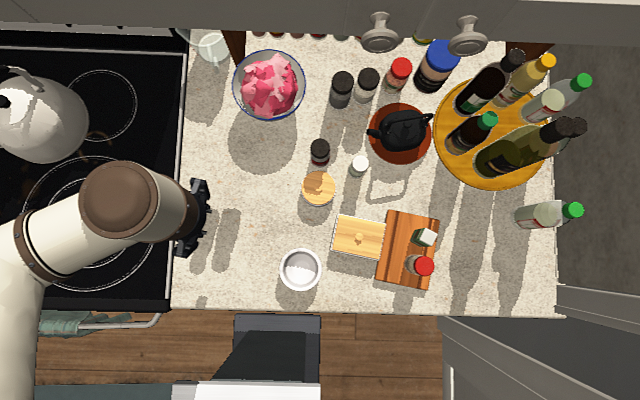

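The dish at (358,237) lies flush against the board's near edge. The jars, the tin and both marble pieces are unmoved, and the arm is clear of everything.

```bash
python3 -c "
from station import *
print(finish_job())"
```

```text
the job is handed in; nothing more can be done
None
```

I pushed the butter dish through the gap until it sat flush against the bread board's near edge, square to within about 0.04 rad and within about 1 mm of the middle line, and handed the job in at about 15 s (the hand-in call returned no verdict).

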